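Hook, draw and lock the retractable rule on the transplanting tray

ROBOT

A 6-joint arm with a two-finger parallel gripper is mounted at the origin on the work surface. World frame = base frame: x ahead of the robot, y to its left, z up, the work surface at z = 0. Lengths are in mm, angles in rad, forces in N, time in s.
With the tool pointing down it reaches from about 350 to 875 mm from the base axis. Payload 4.2 kg.
Tool frame: the origin (TCP) lies at the very end of the fingers, on their centre line; the grasp point (between the pads) lies arm.grip_point_offset behind it (arm.grip_point_offset is the distance from the TCP to the grasp point, in mm); z points along the fingers, y is the line along which they close (so a half turn about z gives the same grasp; the last joint's range is limited). The gripper opens to 85 mm and grips with 20 to 120 N. Pads are 22 mm wide; open, the fingers measure 114 mm over their backs; the gripper's body (76 mm by 85 mm) begins 54 mm behind the grasp point. The pads swing forward as they close: fully open they stand 13 mm farther back than shut.
Start: joints at [1.489, 0.385, 0.008, 0, -1.194, -0.259], TCP at [208.868, 589.044, 231.312] pointing down, gripper open.
Joint ranges: [-3.14, 3.14], [-1.21, 2.06], [-1.07, 1.41], [-3.16, 2.05], [-2.99, -0.16], [-3.1, 3.1]. Speed limits (rad/s): [2.79, 2.79, 3.14, 3.14, 3.14, 3.14].

INTERFACE

Orientations are given as a unit quaternion [x, y, z, w].
In Python, from bench import arm, cams, ticket gives the robot as it stands.
- The arm moves only by the tool servo_tool, never from a script. Its argument "commands" is a list that holds one entry, the list of rows, each a list of 7 numbers: the closure in counts, from 0 (fully open) to 255 (shut), then the shift along the tool's x, y, z in m, then the turn, a rotation vector about the tool's x, y, z in degrees. In form: [[[grip, x, y, z, ax, ay, az], ...]]. A call has 1 to 10 rows; each row shifts and turns the commanded pose from where the row before left it, along the tool's axes as they then stand; what a row does not reach is not made up. A row lasts 1/12 s, in which the tool goes at most 41.7 mm and 7.16 degrees, less where a joint would pass 70% of its speed; a pose out of reach is approached as far as the arm can. A call with a gripper value outside its range is refused whole. The fingers move at their own pace and stop on an object; the grip force is fixed at half the most. Time passes only in rows, so rows that do not move let the fingers close. It gives the time, the measured TCP pose, the force, the opening and the grip force at its end, in the units of the state.
- arm.read_state(): the state, without advancing time (a new reading comes with each control period).
- cams.get_image(name): name is "scene" or "side" or "wrist"; returns a dict with "frame" (480x640x3 uint8, blue, green, red), "K" (3x3 intrinsics, pixels), "T" (4x4, takes a point from camera to world coordinates). Camera axes: x right, y up, looking along -z (the intrinsics and any distortion apply to the point x, -y, -z); pixel columns grow to the right and rows downward; lengths in mm; the calibration is good to about 2 mm. The wrist camera is an equidistant fisheye: a pixel r from the principal point sees the ray r / f radians off the axis. A picture is of the moment at which its call begins. There is no depth.
- ticket.job_done(): hands the job in; it is judged then, once.
The state is a dict: "clock": time; "joints": joint angles; "joint_vel": joint speeds; "joint_efforts": joint torques, N m; "position": TCP position; "ee_rot": TCP orientation; "contact_force": force on the tool from outside, world axes, zero at the start; "wrist_torque": the same for the moment, N m; "gripper_width": finger opening in mm; "grasp_force": force on a finger pad.
Only numpy, scipy, OpenCV 4.12 (cv2) and the standard library are available. Lean on these libraries where they do the work, as an engineer would, in place of code of your own. Each camera call takes 0.05 s, during which the arm holds its last target. There are 200 camera calls.

TASK

Lay the planting rule out for spacing seedlings: hook the end of the retractable rule over the far side of the divider in the grey transplanting tray, draw the case back over the toothed rail against its spring until it pulls with about 8 newtons, and lock it by lowering its two feet fully into the rail's slots, so that it stays drawn with that pull (within 2 newtons) when you let go. Do it gently: never pull the divider with more than 14 newtons, do not ram the rule down on the rail, and leave the other things where they are.

Things in the scene. Friction and masses are not known exactly. Their poses are not given: they have to be found in the camera images.
- rule: the retractable rule, loose: black tape-measure-like case 90 long (x), 32 wide (y), z = 12 to 70 mm, flat sides to grip, standing on two thin cross feet; a stiff steel blade with an end hook sticks out of its +x end. Origin: under the middle of the case, level with the feet's undersides; z up, x along the blade to the hook. About 0.4 kg (+-15 percent). Starts standing on the table
- rule_mouth (a point): where the blade leaves the case, level with the blade's underside (x = 45, z = 26 mm on the rule). Blade 18 wide, 3 thick. Its end is turned down into a hook plate 4 thick, 18 wide, reaching down to z = 2 on the rule; inner face 120 mm from this point with the blade in. A spring draws it in: 1.6 N at first, 2 N more per 10 mm drawn; hard stop at 70 mm
- rule_foot (a point): middle of the underside of the front foot (x = 24 mm, z = 0 on the rule); the rear foot is alike at x = -24. Each is a plate 4 thick (x), 32 wide (y), 12 high below the case
- tray: grey plastic transplanting tray, fixed: outer 180 long (x), 160 wide (y), walls 26 high, 3 thick, floor 3 thick, open top. Origin: centre of its underside; x along its length, pointing away from the rail. The strip along y = 0 beyond the divider is free up to the far end wall (inner face at x = 87 mm)
- tray_mid (a point): middle of the stretch where the divider may stand (x = -12, z = 37 mm on the tray). The divider is a plain grey upright plate across the tray, 4 thick (x), 150 wide (y), top edge level with this point, 11 mm above the walls, firmly clipped in. Its mid plane is anywhere within 42 mm of this point along the tray's x; that is not measured: look or feel for it
- rail: aluminium locking rail, fixed to the table in line with the tray on its -x side: base 192 long (x), 60 wide (y), 14 high; on it 15 cross teeth 44 wide (y), 4 thick (x), with rounded tops at z = 22 mm, pitch 12, at x = -84, -72 .. 0 .. 84. Origin: centre of its underside; x towards the tray, parallel to the tray's x, on the same centre line
- rail_slot (a point): centre of the floor of one slot (x = 6, z = 14 mm on the rail); the 14 slots are 8 mm wide, 8 deep, at x = -78, -66 .. -6, 6 .. 78. The rule's feet are 4 pitches apart, so both drop in together: locked, the rule's origin is at a slot centre x (2 mm of play each way; the spring draws it to the tray side) and z = 14 on the rail
- pot_large: bystander: square terracotta pot 100 wide, 95 high; origin under its middle
- pot_small: bystander: square terracotta pot 80 wide, 75 high; origin under its middle
- jar: bystander: screw-top glass jar 72 across, 110 high; origin under its middle
- trowel: bystander: orange hand trowel 300 long lying along its x, 30 high; origin where the shank meets the blade
- plug_pot: bystander: small round terracotta pot 40 across, 35 high, standing in a far corner of the tray, 50 mm to one side of its centre line; origin under its middle
- dibber: bystander: upright wooden dibber 30 across, 110 high; origin under its middle
Mind the look-alikes: they are no part of the job. Several things have the shape of the rule; the one meant has the colours described above.

How it is judged (in metres and radians):
On the way, in this order (a step that is already met when the one before it is completed fails the run):
1. the hook has caught the divider and the case is drawn back against the spring (more than 4 N) with its feet still above the teeth (angle between rule's own z axis and vertical below 0.09 rad and contact force between rule and tray above 4 N and z of rule in the frame of rail above 0.02 m), for 0.2 s.
2. both feet are down in the rail's slots with the rule still drawn (angle between rule's own z axis and vertical below 0.09 rad and angle between the x axis of rule and the x axis of rail, either way round below 0.15 rad and y of rule in the frame of rail between -0.02 and 0.02 m and z of rule in the frame of rail between 0.011 and 0.0175 m and x of rule in the frame of rail between -0.075 and 0.075 m and contact force between rule and tray between 6 and 10 N), for 0.2 s.
At the end, for the whole second after the job is handed in: the rule stands upright (within 0.09 rad) and in line with the rail (within 0.15 rad, 20 mm of its centre line), both feet at the bottom of slots (origin 11 to 17.5 mm above the rail's underside), at rest, hooked on the tray's divider with a pull of 6 to 10 N (all of step 2 and linear speed of rule below 0.02 m/s); the robot touches nothing.
It fails at once if the divider or tray is loaded with more than 14 N (contact force between rule and tray above 14 N).
It fails at once if the rule is pressed on the rail with more than 40 N (contact force between rule and rail above 40 N).
It fails at once if a bystander is moved by more than 25 mm (distance of any of pot_large, pot_small, jar, trowel, plug_pot, dibber from where it was at the start of the episode above 0.025 m).
It also fails if it takes over 53 s, if anything falls off the work surface, if the arm or the gripper's body presses on something with over 40 N, if the wrist force passes 120 N, or if a joint passes its speed limit or range.

## Working session

There is one attempt and no reset: what is moved stays moved. The work goes in short steps, Python scripts to look and compute and a tool call to move; the robot and the scene stay as the last step left them, time stands still between calls to the robot, and variables do not carry over. Pictures are saved under pics/ and viewed, at most 10 in all, crops included, and the job is handed in when it is done.

Besides the shell and the picture viewer there is one more tool, called by a JSON object that holds its "api" and its "payload", one argument or row to a line. servo_tool: Moves the arm, as the interface text tells. Its arguments: {"type":"object","properties":{"commands":{"type":"array","items":{"type":"array","items":{"type":"array","items":{"type":"number"}}}}},"required":["commands"]}

```bash
mkdir -p pics; ls; cat > h.py <<'E'
from bench import arm,cams,ticket
import cv2,numpy as np,pickle
def snap(n,f):
    d=cams.get_image(n); cv2.imwrite('pics/%s.png'%f,d['frame']); pickle.dump({k:np.array(d[k]) for k in('frame','K','T')},open(f+'.pkl','wb')); return d
E
python3 - <<'E'
from h import *
for n in('scene','side','wrist'):
    d=snap(n,n+'0'); print(n,np.round(d['K'],1).tolist(),np.round(d['T'],3).tolist(),[k for k in d])
print(arm.read_state(),arm.grip_point_offset)
E
```

```text
pics
scene [[440.0, 0.0, 328.5], [0.0, 440.0, 245.8], [0.0, 0.0, 1.0]] [[-0.283, -0.655, 0.7, 1329.462], [0.959, -0.206, 0.195, 192.708], [0.017, 0.727, 0.687, 814.656], [0.0, 0.0, 0.0, 1.0]] ['frame', 'K', 'T']
side [[433.2, 0.0, 314.7], [0.0, 433.2, 245.0], [0.0, 0.0, 1.0]] [[-0.996, 0.061, -0.066, 474.652], [-0.09, -0.623, 0.777, 742.354], [0.006, 0.78, 0.626, 676.798], [0.0, 0.0, 0.0, 1.0]] ['frame', 'K', 'T']
wrist [[371.6, 0.0, 316.5], [0.0, 371.6, 241.5], [0.0, 0.0, 1.0]] [[-0.333, 0.899, 0.285, 282.019], [-0.943, -0.319, -0.098, 563.922], [0.003, -0.301, 0.954, 372.957], [0.0, 0.0, 0.0, 1.0]] ['frame', 'K', 'T']
{'clock': 0.15, 'joints': array([ 1.48863377e+00,  3.85342623e-01,  6.95939408e-03, -3.29565322e-04,
       -1.19400591e+00, -2.58600809e-01]), 'joint_vel': array([-7.66080103e-05, -4.84157411e-04,  4.89532083e-03,  1.87230919e-03,
        4.54162999e-04,  4.10298139e-04]), 'joint_efforts': array([-1.35205623e-04, -3.92678583e+01,  1.88583344e+01,  4.18866858e+00,
       -3.41262989e-03, -2.25986994e-06]), 'position': array([208.72413171, 588.65806161, 230.5064247 ]), 'ee_rot': array([ 9.85509495e-01, -1.69618331e-01, -8.24120379e-05,  8.06804738e-04]), 'contact_force': array([-1.02413367,  0.58077551, -0.18261085]), 'wrist_torque': array([-0.03836196, -0.00770694, -0.02709273]), 'grasp_force': 0.0, 'gripper_width': 85.31593627189969} 18.700000000000003
```

View pics/scene0.png

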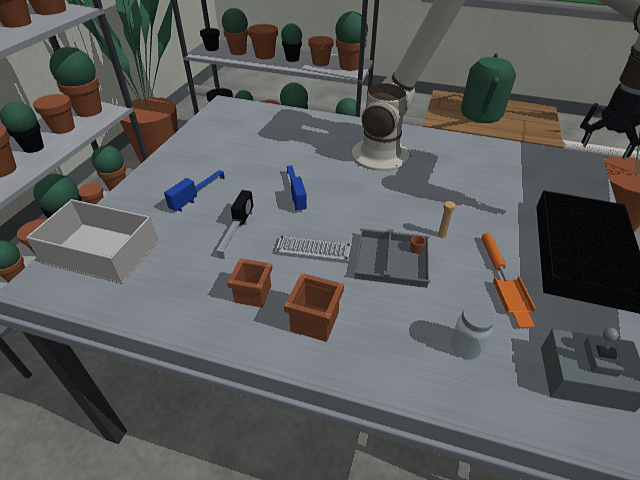

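View pics/side0.png

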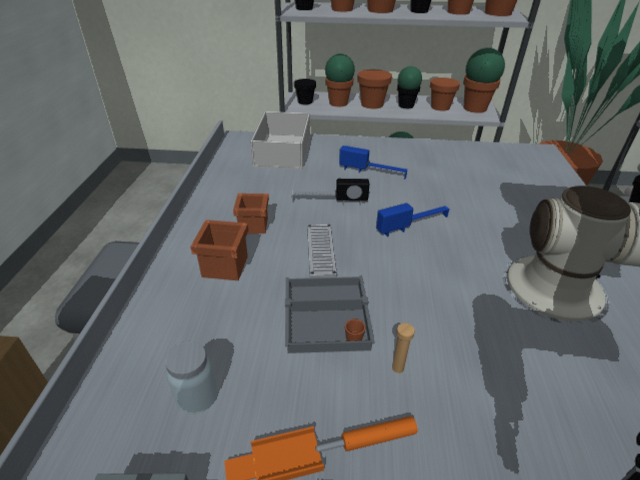

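Candidates: black at scene (240,207) / side (350,190), blue at scene (195,190), and blue at scene (297,188). Only the black one with the steel blade fits the description. I'll confirm this in enlarged crops, which I'll also use for measuring.

```bash
python3 - <<'E'
from h import *
for n,(r0,r1,c0,c1),s in(('scene',(180,290,205,435),3.4),('side',(165,360,275,385),3.0)):
    f=cv2.imread('pics/%s0.png'%n)[r0:r1,c0:c1]
    cv2.imwrite('pics/c_%s.png'%n,cv2.resize(f,None,fx=s,fy=s,interpolation=cv2.INTER_CUBIC))
E
```

```text
(no output)
```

View pics/c_scene.png

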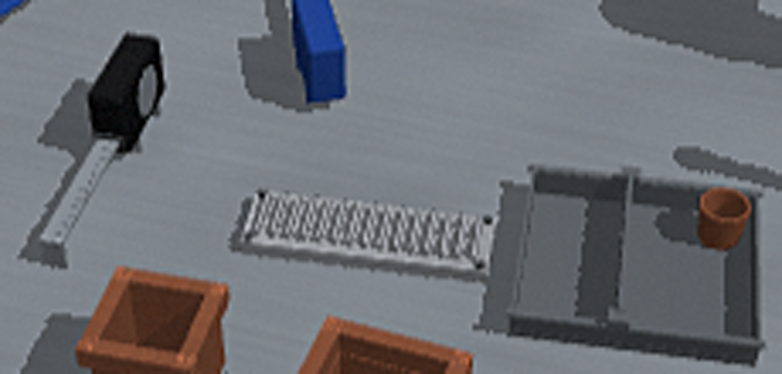

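View pics/c_side.png

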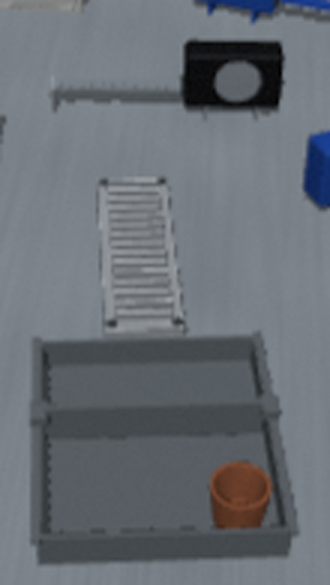

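```bash
cat >> h.py <<'E'
def proj(d,P):
    K,T=d['K'],d['T']; p=(np.asarray(P)-T[:3,3])@T[:3,:3]; p=p*[1,-1,-1]
    return (p[:,:2]/p[:,2:])*[K[0,0],K[1,1]]+K[:2,2]
def fish(d,P):
    K,T=d['K'],d['T']; p=(np.asarray(P)-T[:3,3])@T[:3,:3]; p=p*[1,-1,-1]
    r=np.hypot(p[:,0],p[:,1]); th=np.arctan2(r,p[:,2]); return p[:,:2]/r[:,None]*(th*K[0,0])[:,None]+K[:2,2]
def tf(x,y,a,L):
    L=np.asarray(L,float); c,s=np.cos(a),np.sin(a); return np.c_[x+c*L[:,0]-s*L[:,1],y+s*L[:,0]+c*L[:,1],L[:,2]]
E
cat > fit.py <<'E'
from h import *
from scipy.optimize import least_squares
S=pickle.load(open('scene0.pkl','rb'));D=pickle.load(open('side0.pkl','rb'))
sc=lambda a:np.array(a)/3.4+[205,180]; sd=lambda a:np.array(a)/3.0+[275,165]
tr=[(-90,80,26),(90,80,26),(90,-80,26),(-90,-80,26)]
rl=[(-96,30,14),(-96,-30,14),(96,-30,14),(96,30,14)]
def res(p):
    x,y,a,g,d=p
    t=lambda L:tf(x,y,a,L)
    R=np.array(rl,float)+[g,0,0]; V=[(d,75,37),(d,-75,37)]
    return np.r_[(proj(S,t(tr))-sc([(533,170),(757,195),(757,345),(510,320)])).ravel(),
     (proj(D,t(tr))-sd([(260,337),(292,530),(40,540),(35,343)])).ravel(),
     (proj(S,t(R))-sc([(262,190),(248,238),(480,266),(490,218)])).ravel(),
     (proj(D,t(R))-sd([(167,180),(100,180),(106,328),(183,328)])).ravel(),
     (proj(S,t(V))[:,0]-sc([(630,172),(622,318)])[:,0]),(proj(D,t(V))[:,1]-sd([(275,400),(38,405)])[:,1])]
r=least_squares(res,[500,200,1.57,-200,-20],loss='soft_l1');print(np.round(r.x,3));print(np.round(res(r.x),1))
def res2(p):
    t=lambda L:tf(*p,L)
    return np.r_[(proj(S,t([(45,-16,70),(45,-16,12),(-45,-16,70),(-45,16,70),(169,-9,29),(169,9,29)]))-sc([(90,95),(93,137),(127,36),(158,38),(42,238),(62,242)])).ravel(),
     (proj(D,t([(45,16,12),(-45,16,12),(45,-16,70),(-45,-16,70)]))-sd([(186,107),(279,108),(187,42),(281,42)])).ravel()]
q=least_squares(res2,[450,-150,0.],loss='soft_l1');print(np.round(q.x,3));print(np.round(res2(q.x),1))
E
python3 fit.py
```

```text
[ 501.232  135.99     1.702 -208.506  -12.762]
[-0.2 -1.1  0.7 -0.7  1.2 -1.1  0.  -3.1 -1.4 -0.6 -0.2  0.6 -1.6 -0.3
  0.8 -0.9 -1.4 -0.8 -2.6  0.2  2.   1.   1.9 -0.6  0.  -0.8 -0.7 -0.3
 -0.3  0.6  0.6  0.   0.  -0.9  0.3  0.5]
[ 4.59370e+02 -3.01252e+02  7.40000e-02]
[-1.3 -0.4  0.7  3.6 -0.4 -2.3  1.2 -1.3 -0.3 -0.1  0.4 -0.1 -1.   0.9
  0.2  1.  -0.8 -1.4  0.3 -1. ]
```

The black rule is confirmed at crop (128,85), with the steel blade pointing towards +x. Rail, tray and divider are located. Moving over the rule now.

{"api": "servo_tool", "payload": {
  "commands": [
    [[0, 0.015, 0.013, 0, 0, 0, 0], [0, 0.0287, 0.0257, 0, 0, 0, 0], [0, 0.0287, 0.0257, 0, 0, 0, 0], [0, 0.0287, 0.0257, 0, 0, 0, 0], [0, 0.0287, 0.0257, 0, 0, 0, 0], [0, 0.0287, 0.0257, 0, 0, 0, 0], [0, 0.0287, 0.0257, 0, 0, 0, 0], [0, 0.0287, 0.0257, 0, 0, 0, 0], [0, 0.0287, 0.0257, 0, 0, 0, 0], [0, 0.0287, 0.0257, 0, 0, 0, 0]]
  ]
}}

```text
clock: 0.98
position: [385.1, 265.5, 231.3]
ee_rot: [0.986, -0.169, -0.0, -0.0]
contact_force: [-0.2, 0.8, 0.5]
gripper_width: 85.3
grasp_force: 0.0
```

{"api": "servo_tool", "payload": {
  "commands": [
    [[0, 0.0287, 0.0257, 0, 0, 0, 0], [0, 0.0287, 0.0257, 0, 0, 0, 0], [0, 0.0287, 0.0257, 0, 0, 0, 0], [0, 0.0137, 0.0127, 0, 0, 0, 0], [0, 0.0132, 0.0352, 0, 0, 0, 0], [0, 0.0132, 0.0352, 0, 0, 0, 0], [0, 0.0132, 0.0352, 0, 0, 0, 0], [0, 0.0132, 0.0352, 0, 0, 0, 0], [0, 0.0132, 0.0352, 0, 0, 0, 0], [0, 0.0132, 0.0352, 0, 0, 0, 0]]
  ]
}}

```text
clock: 1.82
position: [452.3, -77.8, 231.3]
ee_rot: [0.986, -0.169, 0.0, -0.0]
contact_force: [0.3, 0.7, -0.6]
gripper_width: 85.7
grasp_force: 0.0
```

{"api": "servo_tool", "payload": {
  "commands": [
    [[0, 0.0132, 0.0352, 0, 0, 0, 0], [0, 0.0132, 0.0352, 0, 0, 0, 0], [0, 0.0132, 0.0352, 0, 0, 0, 0], [0, 0.0132, 0.0352, 0, 0, 0, 0], [0, 0.0132, 0.0352, 0, 0, 0, 0], [0, 0.0132, 0.0352, 0, 0, 0, 0], [0, 0, 0, 0, 0, 0, 7.1], [0, 0, 0, 0, 0, 0, 7.1], [0, 0, 0, 0, 0, 0, 7.1], [0, 0, 0, 0, 0, 0, 7.1]]
  ]
}}

```text
clock: 2.65
position: [456.5, -302.0, 230.8]
ee_rot: [0.912, -0.409, -0.001, -0.0]
contact_force: [-0.2, 0.5, -0.2]
gripper_width: 85.1
grasp_force: 0.0
```

{"api": "servo_tool", "payload": {
  "commands": [
    [[0, 0, 0, 0, 0, 0, 7.1], [0, 0, 0, 0, 0, 0, 7.1], [0, 0, 0, 0, 0, 0, 7.1], [0, 0, 0, 0, 0, 0, 7.1], [0, 0, 0, 0, 0, 0, 7.1], [0, 0, 0, 0, 0, 0, 7.1], [0, 0, 0, 0, 0, 0, 7.1], [0, 0, 0, 0, 0, 0, 7.1], [0, 0, 0, 0, 0, 0, 7.1]]
  ]
}}

```text
clock: 3.4
position: [456.7, -301.4, 231.0]
ee_rot: [-0.558, 0.83, 0.0, -0.0]
contact_force: [0.1, -0.2, -0.4]
gripper_width: 85.4
grasp_force: 0.0
```

{"api": "servo_tool", "payload": {
  "commands": [
    [[0, 0, 0, 0, 0, 0, 7.1], [0, 0, 0, 0, 0, 0, 7.1], [0, 0, 0, 0, 0, 0, 7.1], [0, 0, 0, 0, 0, 0, 7.1], [0, 0, 0, 0, 0, 0, 7.1], [0, 0, 0, 0, 0, 0, 7.1], [0, 0, 0, 0, 0, 0, 7.1], [0, 0, 0, 0, 0, 0, 7.1], [0, 0, 0, 0, 0, 0, 7.1], [0, 0, 0, 0, 0, 0, 0]]
  ]
}}

```text
clock: 4.23
position: [456.7, -301.5, 231.0]
ee_rot: [-0.036, 0.999, 0.0, -0.0]
contact_force: [0.2, -0.3, 0.7]
gripper_width: 85.4
grasp_force: 0.0
```

```bash
python3 - <<'E'
from h import *
s=arm.read_state();print(np.round(s['joints'],3),s['position'],s['ee_rot'])
d=snap('wrist','w1')
P=tf(459.4,-301.3,.074,[(45,16,70),(45,-16,70),(-45,16,70),(-45,-16,70),(169,9,29),(169,-9,29),(45,9,29)])
print(np.round(fish(d,P)).tolist())
E
```

```text
[-0.287  0.253 -0.184 -0.    -1.134 -1.211] [ 456.74785286 -301.47942085  231.01964327] [-3.62231484e-02  9.99343670e-01  1.92920504e-04 -2.74181496e-04]
[[334.0, 272.0], [298.0, 272.0], [335.0, 169.0], [296.0, 170.0], [324.0, 360.0], [308.0, 360.0], [325.0, 256.0]]
```

View pics/w1.png

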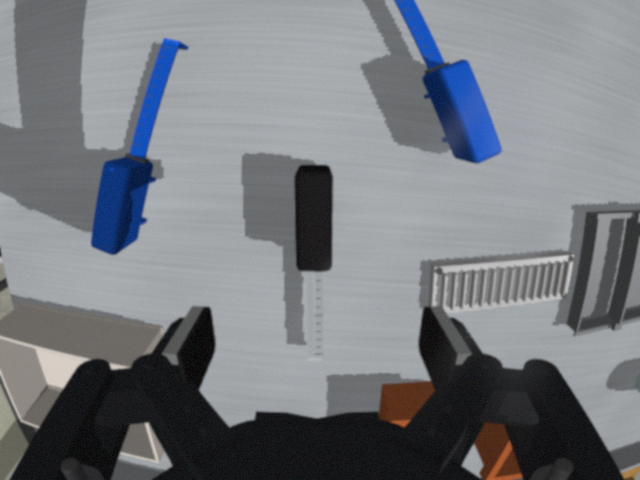

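The black case is at (313,218), 2 px from the prediction, with the blade end at (318,358). Descending and gripping.

{"api": "servo_tool", "payload": {
  "commands": [
    [[0, -0.0026, -0.0012, 0.02, 0, 0, 0], [0, 0, 0, 0.04, 0, 0, 0], [0, 0, 0, 0.04, 0, 0, 0], [0, 0, 0, 0.04, 0, 0, 0], [0, 0, 0, 0.04, 0, 0, 0], [0, 0, 0, 0.02, 0, 0, 0], [0, 0, 0, 0.009, 0, 0, 0], [0, 0, 0, 0, 0, 0, 0], [255, 0, 0, 0, 0, 0, 0], [255, 0, 0, 0, 0, 0, 0]]
  ]
}}

```text
clock: 5.12
position: [461.2, -303.2, 24.2]
ee_rot: [-0.038, 0.999, -0.001, 0.002]
contact_force: [0.2, 0.7, 0.6]
gripper_width: 64.2
grasp_force: 0.0
```

{"api": "servo_tool", "payload": {
  "commands": [
    [[255, 0, 0, 0, 0, 0, 0], [255, 0, 0, 0, 0, 0, 0], [255, 0, 0, 0, 0, 0, 0], [255, 0, 0, 0, 0, 0, 0], [255, 0, 0, 0, 0, 0, 0], [255, 0, 0, 0, 0, 0, 0]]
  ]
}}

```text
clock: 5.62
position: [460.6, -303.0, 24.0]
ee_rot: [-0.038, 0.999, -0.001, 0.001]
contact_force: [-0.4, 1.0, 6.6]
gripper_width: 31.3
grasp_force: 59.3
```

{"api": "servo_tool", "payload": {
  "commands": [
    [[255, 0, 0, -0.005, 0, 0, 0], [255, 0, 0, -0.02, 0, 0, 0], [255, 0, 0, -0.03, 0, 0, 0], [255, 0, 0, -0.03, 0, 0, 0], [255, 0, 0, -0.025, 0, 0, 0], [255, 0, 0, -0.01, 0, 0, 0], [255, -0.003, 0.01, 0, 0, 0, 0], [255, -0.0063, 0.021, 0, 0, 0, 0], [255, -0.009, 0.03, 0, 0, 0, 0], [255, -0.009, 0.03, 0, 0, 0, 0]]
  ]
}}

```text
clock: 6.45
position: [478.1, -208.3, 139.8]
ee_rot: [-0.036, 0.999, 0.001, -0.002]
contact_force: [0.8, -0.1, -4.2]
gripper_width: 31.2
grasp_force: 60.3
```

{"api": "servo_tool", "payload": {
  "commands": [
    [[255, -0.009, 0.03, 0, 0, 0, 0], [255, -0.009, 0.03, 0, 0, 0, 0], [255, -0.009, 0.03, 0, 0, 0, 0], [255, -0.009, 0.03, 0, 0, 0, 0], [255, -0.009, 0.03, 0, 0, 0, 0], [255, -0.008, 0.02, 0, 0, 0, 0], [255, -0.003, 0.01, 0, 0, 0, 0], [255, 0, 0, 0, 0, 0, -3], [255, 0, 0, 0, 0, 0, -6], [255, 0, 0, 0, 0, 0, -7]]
  ]
}}

```text
clock: 7.28
position: [520.7, -25.8, 140.1]
ee_rot: [-0.179, 0.984, 0.0, -0.002]
contact_force: [-0.1, 0.7, -4.6]
gripper_width: 31.4
grasp_force: 60.5
```

{"api": "servo_tool", "payload": {
  "commands": [
    [[255, 0, 0, 0, 0, 0, -7], [255, 0, 0, 0, 0, 0, -7], [255, 0, 0, 0, 0, 0, -7], [255, 0, 0, 0, 0, 0, -7], [255, 0, 0, 0, 0, 0, -7], [255, 0, 0, 0, 0, 0, -7], [255, 0, 0, 0, 0, 0, -7], [255, 0, 0, 0, 0, 0, -7], [255, 0, 0, 0, 0, 0, -7], [255, 0, 0, 0, 0, 0, -7]]
  ]
}}

```text
clock: 8.12
position: [520.7, -26.4, 140.2]
ee_rot: [0.711, -0.704, -0.002, 0.002]
contact_force: [0.3, -0.1, -5.2]
gripper_width: 31.5
grasp_force: 60.5
```

{"api": "servo_tool", "payload": {
  "commands": [
    [[255, 0, 0, 0, 0, 0, -5], [255, 0, 0, 0, 0, 0, -2.3], [255, 0, 0, 0, 0, 0, 0], [255, 0, 0, 0, 0, 0, 0], [255, 0, 0, 0, 0, 0, 0]]
  ]
}}

```text
clock: 8.53
position: [521.7, -26.3, 141.3]
ee_rot: [0.752, -0.659, -0.001, 0.001]
contact_force: [0.1, -0.1, -4.6]
gripper_width: 31.3
grasp_force: 60.5
```

```bash
python3 - <<'E'
from h import *
s=arm.read_state();print(s)
d=snap('wrist','w2');snap('side','s2');snap('scene','c2')
E
```

```text
{'clock': 8.5333, 'joints': array([ 2.60421808e-01,  2.99822177e-01, -3.67985015e-01, -3.97855637e-04,
       -9.05047185e-01, -1.29320333e-01]), 'joint_vel': array([ 0.00053809, -0.00685289,  0.01036617,  0.00323371, -0.00076342,
        0.00530816]), 'joint_efforts': array([-4.45530677e-03, -3.40431261e+01,  1.72953701e+01,  4.02101040e+00,
       -3.56840254e-03, -2.57000829e-03]), 'position': array([521.73256414, -26.25206194, 141.34370222]), 'ee_rot': array([ 7.51824803e-01, -6.59362102e-01, -7.02807625e-04,  7.67717250e-04]), 'contact_force': array([ 0.08039482, -0.07318779, -4.57525495]), 'wrist_torque': array([-0.05850967, -0.04093531,  0.0028395 ]), 'grasp_force': 60.49790382385254, 'gripper_width': 31.25562666007426}
```

View pics/w2.png

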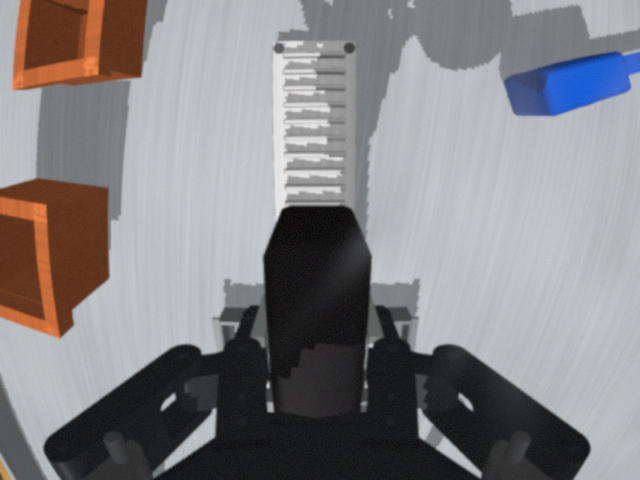

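```bash
python3 - <<'E'
from h import *
d=pickle.load(open('w2.pkl','rb'))
print(fish(d,tf(528.5,-70.7,1.702,[(-96,30,14),(-96,-30,14),(-84,22,22),(-84,-22,22),(-72,22,22),(-24,22,22),(-24,-22,22)])).round(1).tolist())
z=117
print(fish(d,tf(521.7,-26.3,1.7016,[(-45,16,z+70),(-45,-16,z+70),(-45,16,z+12),(-45,-16,z+12)])).round(1).tolist())
f=lambda n,r,s:cv2.resize(cv2.imread('pics/'+n)[r[0]:r[1],r[2]:r[3]],None,fx=s,fy=s,interpolation=cv2.INTER_CUBIC)
a=f('w2.png',(30,220,260,370),3); b=f('s2.png',(130,330,270,420),2.85)
h=max(a.shape[0],b.shape[0]); p=lambda x:cv2.copyMakeBorder(x,0,h-x.shape[0],0,0,cv2.BORDER_CONSTANT)
m=np.hstack([p(a),p(b)]);print(m.shape,a.shape);cv2.imwrite('pics/m2.png',m)
S=pickle.load(open('s2.pkl','rb'));print(proj(S,tf(521.7,-26.3,1.7016,[(165,9,z+2),(169,9,z+2),(169,-9,z+29),(169,9,z+29)])).round(1).tolist())
E
```

```text
[[357.8, 41.4], [273.8, 41.4], [347.6, 54.7], [283.9, 54.7], [347.7, 71.2], [347.3, 138.7], [284.2, 138.6]]
[[376.6, 244.2], [260.9, 244.2], [355.3, 202.3], [280.2, 202.2]]
(570, 758, 3) (570, 330, 3)
[[333.0, 274.6], [333.1, 276.0], [323.9, 265.5], [333.6, 265.3]]
```

View pics/m2.png

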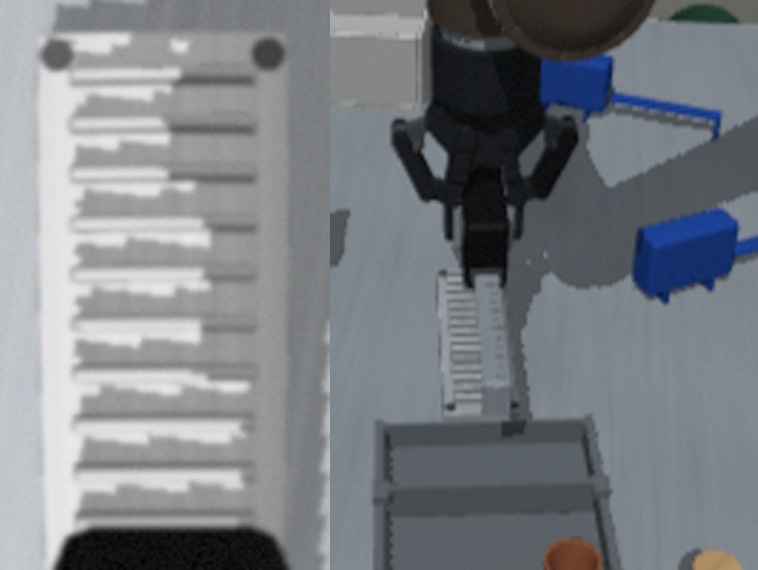

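{"api": "servo_tool", "payload": {
  "commands": [
    [[255, 0, 0, 0.01, 0, 0, 0], [255, 0, 0, 0.02, 0, 0, 0], [255, 0, 0, 0.025, 0, 0, 0], [255, 0, 0, 0.02, 0, 0, 0], [255, 0, 0, 0.01, 0, 0, 0], [255, 0, 0, 0.005, 0, 0, 0], [255, 0, 0, 0, 0, 0, 0], [255, 0, 0, 0, 0, 0, 0], [255, 0, 0, 0, 0, 0, 0]]
  ]
}}

```text
clock: 9.43
position: [523.7, -25.9, 53.5]
ee_rot: [0.752, -0.659, 0.001, -0.001]
contact_force: [0.0, 0.1, -3.8]
gripper_width: 31.4
grasp_force: 60.4
```

{"api": "servo_tool", "payload": {
  "commands": [
    [[255, 0.003, 0, 0, 0, 0, 0], [255, 0.004, 0, 0, 0, 0, 0], [255, 0.004, 0, 0, 0, 0, 0], [255, 0.004, 0, 0, 0, 0, 0], [255, 0.003, 0, 0, 0, 0, 0], [255, 0.002, 0, 0, 0, 0, 0], [255, 0, 0, 0, 0, 0, 0], [255, 0, 0, 0, 0, 0, 0], [255, 0, 0, 0, 0, 0, 0]]
  ]
}}

```text
clock: 10.18
position: [525.4, -45.7, 52.4]
ee_rot: [0.752, -0.659, 0.0, -0.0]
contact_force: [-0.7, 3.5, -4.0]
gripper_width: 31.3
grasp_force: 60.6
```

{"api": "servo_tool", "payload": {
  "commands": [
    [[255, 0.002, 0, 0, 0, 0, 0], [255, 0.004, 0, 0, 0, 0, 0], [255, 0.004, 0, 0, 0, 0, 0], [255, 0.004, 0, 0, 0, 0, 0], [255, 0.004, 0, 0, 0, 0, 0], [255, 0.002, 0, 0, 0, 0, 0], [255, 0, 0, 0, 0, 0, 0], [255, 0, 0, 0, 0, 0, 0], [255, 0, 0, 0, 0, 0, 0]]
  ]
}}

```text
clock: 10.93
position: [527.8, -65.5, 52.2]
ee_rot: [0.752, -0.659, -0.0, -0.0]
contact_force: [-0.3, 7.4, -3.6]
gripper_width: 31.0
grasp_force: 60.6
```

{"api": "servo_tool", "payload": {
  "commands": [
    [[255, 0, 0, 0, 0, 0, 0]]
  ]
}}

```text
clock: 11.02
position: [527.8, -65.5, 52.1]
ee_rot: [0.752, -0.659, -0.0, -0.0]
contact_force: [-1.2, 6.8, -2.7]
gripper_width: 31.2
grasp_force: 60.6
```

{"api": "servo_tool", "payload": {
  "commands": [
    [[255, 0, 0, 0, 0, 0, 0]]
  ]
}}

```text
clock: 11.1
position: [527.8, -65.4, 52.1]
ee_rot: [0.752, -0.659, -0.0, -0.0]
contact_force: [-0.2, 6.4, -3.2]
gripper_width: 31.2
grasp_force: 60.6
```

{"api": "servo_tool", "payload": {
  "commands": [
    [[255, 0, 0, 0, 0, 0, 0]]
  ]
}}

```text
clock: 11.18
position: [527.8, -65.4, 52.1]
ee_rot: [0.752, -0.659, -0.0, -0.0]
contact_force: [0.1, 7.3, -4.4]
gripper_width: 31.2
grasp_force: 60.6
```

{"api": "servo_tool", "payload": {
  "commands": [
    [[255, 0, 0, 0, 0, 0, 0]]
  ]
}}

```text
clock: 11.27
position: [527.8, -65.4, 52.1]
ee_rot: [0.752, -0.659, -0.0, -0.0]
contact_force: [-0.5, 6.4, -3.8]
gripper_width: 31.5
grasp_force: 60.6
```

```bash
python3 - <<'E'
from h import *
s=arm.read_state();print(s['position'],s['ee_rot'],s['contact_force'],s['wrist_torque'])
u=np.array([np.cos(1.702),np.sin(1.702)]);print((s['position'][:2]-[528.5,-70.7])@u)
d=snap('wrist','w3')
f=lambda n,r,s:cv2.resize(cv2.imread('pics/'+n)[r[0]:r[1],r[2]:r[3]],None,fx=s,fy=s,interpolation=cv2.INTER_CUBIC)
cv2.imwrite('pics/m3.png',f('w3.png',(0,300,180,480),2))
p=s['position'];z=p[2]-24
print('case',fish(d,tf(p[0],p[1],1.7016,[(-45,16,z+70),(-45,-16,z+70),(-45,16,z+12),(-45,-16,z+12),(-26,16,z),(-26,-16,z)])).round(1).tolist())
for x in range(-84,-10,12): print(x,fish(d,tf(528.5,-70.7,1.702,[(x,22,21),(x,-22,21)])).round(1).tolist())
E
```

```text
[527.75915758 -65.41122921  52.13962664] [ 7.52072508e-01 -6.59080211e-01 -2.76990180e-04 -3.77480182e-04] [-0.45839347  6.40256286 -3.77596757] [ 2.31235032  0.17373555 -0.10977768]
5.340237147287523
case [[376.5, 245.0], [260.4, 244.8], [355.5, 202.6], [280.3, 202.4], [351.8, 237.1], [283.7, 237.0]]
-84 [[365.7, 101.1], [270.0, 100.8]]
-72 [[365.4, 126.5], [270.2, 126.3]]
-60 [[364.9, 152.0], [270.6, 151.8]]
-48 [[364.4, 177.3], [271.1, 177.1]]
-36 [[363.6, 202.1], [271.7, 202.0]]
-24 [[362.8, 226.3], [272.4, 226.1]]
-12 [[361.9, 249.6], [273.2, 249.5]]
```

View pics/m3.png

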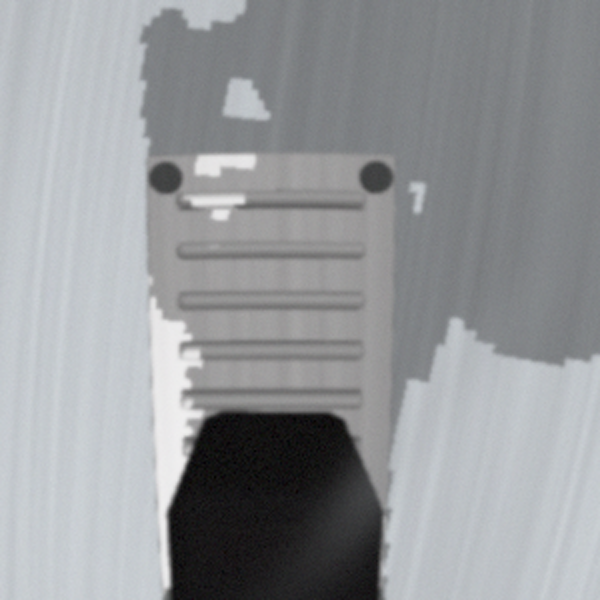

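{"api": "servo_tool", "payload": {
  "commands": [
    [[255, 0.003, 0, 0, 0, 0, 0], [255, 0.004, 0, 0, 0, 0, 0], [255, 0.003, 0, 0, 0, 0, 0], [255, 0.002, 0, 0, 0, 0, 0], [255, 0, 0, 0, 0, 0, 0], [255, 0, 0, 0, 0, 0, 0], [255, 0, 0, 0, 0, 0, 0], [255, 0, 0, 0, 0, 0, 0], [255, 0, 0, 0, 0, 0, 0]]
  ]
}}

```text
clock: 12.07
position: [529.2, -76.9, 52.0]
ee_rot: [0.752, -0.659, -0.001, -0.001]
contact_force: [-0.8, 10.0, -3.9]
gripper_width: 31.6
grasp_force: 60.6
```

{"api": "servo_tool", "payload": {
  "commands": [
    [[255, 0, 0, 0.002, 0, 0, 0], [255, 0, 0, 0.002, 0, 0, 0], [255, 0, 0, 0.001, 0, 0, 0], [255, 0, 0, 0.001, 0, 0, 0], [255, 0, 0, 0.001, 0, 0, 0], [255, 0, 0, 0, 0, 0, 0], [255, 0, 0, 0, 0, 0, 0], [255, 0, 0, 0, 0, 0, 0]]
  ]
}}

```text
clock: 12.73
position: [529.5, -77.0, 45.4]
ee_rot: [0.752, -0.659, -0.0, -0.001]
contact_force: [-1.6, 7.8, -2.6]
gripper_width: 31.1
grasp_force: 61.0
```

{"api": "servo_tool", "payload": {
  "commands": [
    [[255, 0, 0, 0.001, 0, 0, 0], [255, 0, 0, 0.001, 0, 0, 0], [255, 0, 0, 0.001, 0, 0, 0], [255, 0, 0, 0, 0, 0, 0], [255, 0, 0, 0, 0, 0, 0]]
  ]
}}

```text
clock: 13.15
position: [530.0, -77.7, 42.9]
ee_rot: [0.752, -0.659, 0.0, -0.001]
contact_force: [-1.5, 5.8, 0.3]
gripper_width: 31.2
grasp_force: 61.2
```

{"api": "servo_tool", "payload": {
  "commands": [
    [[255, 0, 0, 0, 0, 0, 0]]
  ]
}}

```text
clock: 13.23
position: [530.0, -77.7, 43.0]
ee_rot: [0.752, -0.659, 0.001, -0.001]
contact_force: [-0.4, 5.5, 1.1]
gripper_width: 31.3
grasp_force: 61.2
```

{"api": "servo_tool", "payload": {
  "commands": [
    [[255, 0, 0, 0, 0, 0, 0]]
  ]
}}

```text
clock: 13.32
position: [530.0, -77.7, 42.9]
ee_rot: [0.752, -0.659, 0.0, -0.001]
contact_force: [-0.9, 4.2, 1.1]
gripper_width: 31.7
grasp_force: 61.2
```

{"api": "servo_tool", "payload": {
  "commands": [
    [[255, 0, 0, -0.001, 0, 0, 0], [255, 0.001, 0, 0, 0, 0, 0], [255, 0.001, 0, 0, 0, 0, 0], [255, 0.0005, 0, 0, 0, 0, 0], [255, 0, 0, 0, 0, 0, 0], [255, 0, 0, 0, 0, 0, 0], [255, 0, 0, 0, 0, 0, 0]]
  ]
}}

```text
clock: 13.9
position: [529.7, -79.3, 42.9]
ee_rot: [0.752, -0.659, -0.0, -0.001]
contact_force: [0.6, 9.5, -3.3]
gripper_width: 31.2
grasp_force: 60.6
```

{"api": "servo_tool", "payload": {
  "commands": [
    [[255, 0, 0, 0.001, 0, 0, 0], [255, 0, 0, 0.001, 0, 0, 0], [255, 0, 0, 0.001, 0, 0, 0], [255, 0, 0, 0, 0, 0, 0], [255, 0, 0, 0, 0, 0, 0]]
  ]
}}

```text
clock: 14.32
position: [529.8, -79.3, 40.1]
ee_rot: [0.752, -0.659, -0.0, -0.001]
contact_force: [-0.3, 9.8, -2.7]
gripper_width: 31.3
grasp_force: 60.8
```

{"api": "servo_tool", "payload": {
  "commands": [
    [[255, 0, 0, 0, 0, 0, 0]]
  ]
}}

```text
clock: 14.4
position: [529.8, -79.2, 40.1]
ee_rot: [0.752, -0.659, -0.0, -0.001]
contact_force: [-0.4, 9.9, -1.9]
gripper_width: 31.3
grasp_force: 60.8
```

{"api": "servo_tool", "payload": {
  "commands": [
    [[255, -0.001, 0, 0, 0, 0, 0], [255, -0.0005, 0, 0, 0, 0, 0], [255, 0, 0, 0, 0, 0, 0], [255, 0, 0, 0, 0, 0, 0], [255, 0, 0, 0, 0, 0, 0]]
  ]
}}

```text
clock: 14.82
position: [529.6, -78.5, 40.2]
ee_rot: [0.752, -0.659, -0.0, -0.0]
contact_force: [-0.4, 5.7, -2.8]
gripper_width: 31.7
grasp_force: 60.7
```

{"api": "servo_tool", "payload": {
  "commands": [
    [[255, -0.0005, 0, 0, 0, 0, 0], [255, -0.0005, 0, 0, 0, 0, 0], [255, 0, 0, 0, 0, 0, 0], [255, 0, 0, 0, 0, 0, 0], [255, 0, 0, 0, 0, 0, 0]]
  ]
}}

```text
clock: 15.23
position: [529.6, -78.3, 40.2]
ee_rot: [0.752, -0.659, 0.0, -0.0]
contact_force: [3.3, -1.9, -5.7]
gripper_width: 31.0
grasp_force: 60.5
```

{"api": "servo_tool", "payload": {
  "commands": [
    [[255, -0.0005, 0, 0, 0, 0, 0], [255, -0.0005, 0, 0, 0, 0, 0], [255, 0, 0, 0, 0, 0, 0], [255, 0, 0, 0, 0, 0, 0], [255, 0, 0, 0, 0, 0, 0]]
  ]
}}

```text
clock: 15.65
position: [529.6, -78.2, 40.2]
ee_rot: [0.752, -0.659, 0.001, 0.0]
contact_force: [3.9, -8.4, -6.9]
gripper_width: 31.2
grasp_force: 60.3
```

Locking here would leave about 9.6 N, so I'll shift one slot towards the tray, which should give about 7.2 N.

{"api": "servo_tool", "payload": {
  "commands": [
    [[255, 0.002, 0, 0, 0, 0, 0], [255, 0.0022, 0, 0, 0, 0, 0], [255, 0, 0, 0, 0, 0, 0], [255, 0, 0, -0.003, 0, 0, 0], [255, 0, 0, -0.004, 0, 0, 0], [255, 0, 0, -0.003, 0, 0, 0], [255, 0, 0, -0.001, 0, 0, 0], [255, 0, 0, 0, 0, 0, 0], [255, 0, 0, 0, 0, 0, 0]]
  ]
}}

```text
clock: 16.4
position: [528.5, -79.1, 50.4]
ee_rot: [0.752, -0.659, -0.002, 0.0]
contact_force: [0.1, 8.8, -8.4]
gripper_width: 31.5
grasp_force: 60.5
```

{"api": "servo_tool", "payload": {
  "commands": [
    [[255, -0.002, 0, 0, 0, 0, 0], [255, -0.004, 0, 0, 0, 0, 0], [255, -0.004, 0, 0, 0, 0, 0], [255, -0.002, 0, 0, 0, 0, 0], [255, 0, 0, 0, 0, 0, 0], [255, 0, 0, 0, 0, 0, 0], [255, 0, 0, 0, 0, 0, 0], [255, 0, 0, 0, 0, 0, 0]]
  ]
}}

```text
clock: 17.07
position: [527.1, -67.6, 50.5]
ee_rot: [0.752, -0.659, -0.001, 0.0]
contact_force: [0.6, 8.4, -7.1]
gripper_width: 31.6
grasp_force: 60.5
```

{"api": "servo_tool", "payload": {
  "commands": [
    [[255, 0, 0, 0.002, 0, 0, 0], [255, 0, 0, 0.002, 0, 0, 0], [255, 0, 0, 0.001, 0, 0, 0], [255, 0, 0, 0.001, 0, 0, 0], [255, 0, 0, 0.001, 0, 0, 0], [255, 0, 0, 0, 0, 0, 0], [255, 0, 0, 0, 0, 0, 0], [255, 0, 0, 0, 0, 0, 0]]
  ]
}}

```text
clock: 17.73
position: [527.9, -67.6, 44.6]
ee_rot: [0.752, -0.659, -0.001, -0.0]
contact_force: [-0.4, 7.8, -1.8]
gripper_width: 31.2
grasp_force: 61.1
```

{"api": "servo_tool", "payload": {
  "commands": [
    [[255, 0, 0, 0.001, 0, 0, 0], [255, 0, 0, 0.001, 0, 0, 0], [255, 0, 0, 0.001, 0, 0, 0], [255, 0, 0, 0, 0, 0, 0], [255, 0, 0, 0, 0, 0, 0]]
  ]
}}

```text
clock: 18.15
position: [528.0, -67.6, 41.5]
ee_rot: [0.752, -0.659, -0.001, -0.0]
contact_force: [0.1, 5.5, -1.8]
gripper_width: 31.5
grasp_force: 61.1
```

{"api": "servo_tool", "payload": {
  "commands": [
    [[255, 0, 0, 0.001, 0, 0, 0], [255, 0, 0, 0.001, 0, 0, 0], [255, 0, 0, 0, 0, 0, 0], [255, 0, 0, 0, 0, 0, 0]]
  ]
}}

```text
clock: 18.48
position: [528.1, -67.7, 39.9]
ee_rot: [0.753, -0.659, -0.0, -0.0]
contact_force: [-0.4, 6.8, 0.1]
gripper_width: 31.4
grasp_force: 61.5
```

{"api": "servo_tool", "payload": {
  "commands": [
    [[255, 0, 0, 0, 0, 0, 0]]
  ]
}}

```text
clock: 18.57
position: [528.1, -67.7, 39.9]
ee_rot: [0.753, -0.659, -0.0, -0.0]
contact_force: [-1.0, 7.5, -0.3]
gripper_width: 31.4
grasp_force: 61.5
```

{"api": "servo_tool", "payload": {
  "commands": [
    [[255, 0, 0, 0.001, 0, 0, 0], [255, 0, 0, 0.0005, 0, 0, 0], [255, 0, 0, 0, 0, 0, 0], [255, 0, 0, 0, 0, 0, 0]]
  ]
}}

```text
clock: 18.9
position: [528.1, -67.7, 39.8]
ee_rot: [0.753, -0.658, -0.0, -0.0]
contact_force: [-3.5, 7.8, 8.4]
gripper_width: 31.3
grasp_force: 62.7
```

{"api": "servo_tool", "payload": {
  "commands": [
    [[255, 0, 0, 0.0005, 0, 0, 0], [255, 0, 0, 0, 0, 0, 0], [255, 0, 0, 0, 0, 0, 0]]
  ]
}}

```text
clock: 19.15
position: [528.1, -67.7, 39.7]
ee_rot: [0.753, -0.658, -0.0, -0.0]
contact_force: [-4.6, 7.8, 10.8]
gripper_width: 31.5
grasp_force: 63.0
```

{"api": "servo_tool", "payload": {
  "commands": [
    [[255, 0, 0, -0.001, 0, 0, 0], [255, 0, 0, -0.0003, 0, 0, 0], [255, -0.0005, 0, 0, 0, 0, 0], [255, 0, 0, 0, 0, 0, 0], [255, 0, 0, 0, 0, 0, 0]]
  ]
}}

```text
clock: 19.57
position: [528.2, -67.5, 39.8]
ee_rot: [0.753, -0.658, -0.0, -0.0]
contact_force: [-1.8, 5.9, 3.5]
gripper_width: 31.2
grasp_force: 61.6
```

```bash
python3 - <<'E'
from h import *
s=arm.read_state();print(s['position'],s['contact_force'],s['wrist_torque'])
d=snap('side','s4');e=snap('scene','c4')
f=lambda n,r,s:cv2.resize(cv2.imread('pics/'+n)[r[0]:r[1],r[2]:r[3]],None,fx=s,fy=s,interpolation=cv2.INTER_CUBIC)
a=f('c4.png',(180,300,260,440),4.4)
cv2.imwrite('pics/m4.png',a);print(a.shape)
p=s['position']
L=[(45,-16,12),(-45,-16,12),(26,-16,0),(-26,-16,0),(165+28,-9,29)]
for z in(14,22): print(z,((proj(e,tf(p[0],p[1],1.702,np.array(L,float)+[0,0,z]))-[260,180])*4.4).round(0).tolist())
E
```

```text
[528.18281824 -67.5119785   39.82639605] [-1.77410172  5.93452985  3.46583351] [ 2.32908816e+00  6.69908807e-01 -1.74453940e-03]
(528, 792, 3)
14 [[311.0, 308.0], [161.0, 289.0], [279.0, 318.0], [193.0, 308.0], [568.0, 309.0]]
22 [[312.0, 298.0], [161.0, 280.0], [279.0, 309.0], [193.0, 298.0], [569.0, 299.0]]
```

View pics/m4.png

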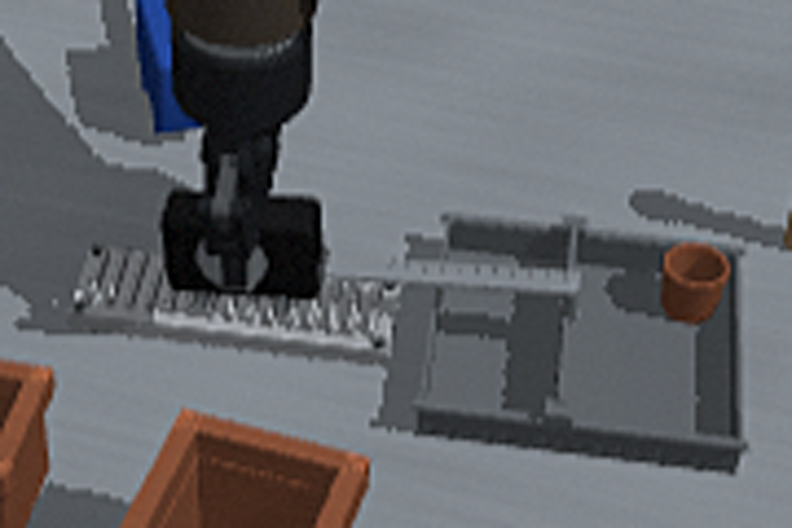

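The blade is hooked over the divider at (575,285) and the feet are in the slots. The case is pitched nose-up by about 0.06 rad because it rotated in the grip. I'll level it before releasing.

{"api": "servo_tool", "payload": {
  "commands": [
    [[255, 0, 0, 0, 0, 0.7, 0], [255, 0, 0, 0, 0, 0.7, 0], [255, 0, 0, 0, 0, 0.7, 0], [255, 0, 0, 0, 0, 0.6, 0], [255, 0, 0, 0, 0, 0.6, 0], [255, 0, 0, 0, 0, 0, 0], [255, 0, 0, 0, 0, 0, 0], [255, 0, 0, 0, 0, 0, 0]]
  ]
}}

```text
clock: 20.33
position: [528.4, -68.2, 39.4]
ee_rot: [0.752, -0.658, 0.022, 0.019]
contact_force: [-1.7, 4.4, 6.1]
gripper_width: 31.5
grasp_force: 62.0
```

{"api": "servo_tool", "payload": {
  "commands": [
    [[255, 0, 0, 0.0005, 0, 0, 0], [255, 0, 0, 0.0005, 0, 0, 0], [255, 0, 0, 0, 0, 0, 0], [255, 0, 0, 0, 0, 0, 0]]
  ]
}}

```text
clock: 20.67
position: [528.4, -68.2, 39.4]
ee_rot: [0.752, -0.658, 0.022, 0.019]
contact_force: [-4.9, 5.3, 12.0]
gripper_width: 31.3
grasp_force: 63.1
```

{"api": "servo_tool", "payload": {
  "commands": [
    [[255, 0, 0, -0.001, 0, 0, 0], [255, 0, 0, 0, 0, 0, 0], [200, 0, 0, 0, 0, 0, 0], [150, 0, 0, 0, 0, 0, 0], [100, 0, 0, 0, 0, 0, 0], [50, 0, 0, 0, 0, 0, 0], [0, 0, 0, 0, 0, 0, 0], [0, 0, 0, 0, 0, 0, 0], [0, 0, 0, 0, 0, 0, 0], [0, 0, 0, 0, 0, 0, 0]]
  ]
}}

```text
clock: 21.5
position: [528.1, -68.6, 38.5]
ee_rot: [0.752, -0.659, 0.022, 0.019]
contact_force: [-0.7, 0.5, 1.1]
gripper_width: 85.5
grasp_force: 0.0
```

{"api": "servo_tool", "payload": {
  "commands": [
    [[0, 0, 0, -0.005, 0, 0, 0], [0, 0, 0, -0.015, 0, 0, 0], [0, 0, 0, -0.03, 0, 0, 0], [0, 0, 0, -0.04, 0, 0, 0], [0, 0, 0, -0.04, 0, 0, 0], [0, 0, 0, -0.03, 0, 0, 0], [0, 0, 0, -0.01, 0, 0, 0], [0, 0, 0, 0, 0, 0, 0]]
  ]
}}

```text
clock: 22.17
position: [528.6, -58.4, 212.3]
ee_rot: [0.752, -0.658, 0.024, 0.016]
contact_force: [0.3, 0.2, -0.8]
gripper_width: 85.5
grasp_force: 0.0
```

```bash
python3 - <<'E'
from h import *
s=arm.read_state();print(s['position'],s['contact_force'])
d=snap('side','s5');e=snap('scene','c5')
f=lambda n,r,s:cv2.resize(cv2.imread('pics/'+n)[r[0]:r[1],r[2]:r[3]],None,fx=s,fy=s,interpolation=cv2.INTER_CUBIC)
a=f('c5.png',(200,290,260,440),4.4);b=f('s5.png',(220,290,270,420),2.7)
m=np.vstack([a,cv2.copyMakeBorder(b,0,0,0,a.shape[1]-b.shape[1],cv2.BORDER_CONSTANT)])
cv2.imwrite('pics/m5.png',m);print(m.shape)
# nominal: rule at rail (8,0), z=14
u=np.array([np.cos(1.702),np.sin(1.702)]);c=np.array([528.5,-70.7])+8*u
L=np.array([(45,-16,12),(-45,-16,12),(45,-16,70),(-45,-16,70),(197,-9,29),(45,9,29)],float)+[0,0,14]
print(((proj(e,tf(c[0],c[1],1.702,L))-[260,200])*4.4).round(0).tolist())
E
```

```text
[528.57755104 -58.3989852  212.25585423] [ 0.29261179  0.21440534 -0.84870679]
(585, 792, 3)
[[319.0, 221.0], [169.0, 202.0], [322.0, 147.0], [166.0, 129.0], [583.0, 223.0], [326.0, 171.0]]
```

View pics/m5.png

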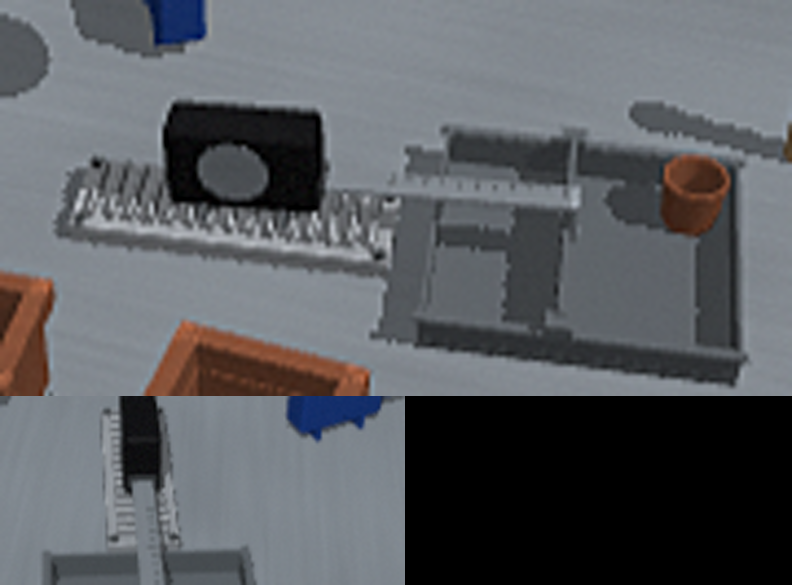

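The front of the case is still high: its lower edge at (322,210) should be at (319,221). Hook friction on the divider is holding the nose up. I'll press the front of the case down gently with closed fingers.

{"api": "servo_tool", "payload": {
  "commands": [
    [[255, 0, 0, 0, 0, -1.7, 0], [255, 0, 0, 0, 0, -1.6, 0], [255, -0.0193, 0.0017, 0.01, 0, 0, 0], [255, 0, 0, 0.02, 0, 0, 0], [255, 0, 0, 0.02, 0, 0, 0], [255, 0, 0, 0.02, 0, 0, 0], [255, 0, 0, 0.02, 0, 0, 0], [255, 0, 0, 0.014, 0, 0, 0], [255, 0, 0, 0.005, 0, 0, 0], [255, 0, 0, 0, 0, 0, 0]]
  ]
}}

```text
clock: 23.1
position: [520.5, -40.3, 96.4]
ee_rot: [0.752, -0.659, -0.002, 0.003]
contact_force: [0.7, 0.1, -0.2]
gripper_width: 0.0
grasp_force: 0.0
```

{"api": "servo_tool", "payload": {
  "commands": [
    [[255, 0, 0, 0, 0, 0, 0], [255, 0, 0, 0.002, 0, 0, 0], [255, 0, 0, 0.002, 0, 0, 0], [255, 0, 0, 0.002, 0, 0, 0], [255, 0, 0, 0, 0, 0, 0]]
  ]
}}

```text
clock: 23.52
position: [522.5, -39.9, 93.4]
ee_rot: [0.752, -0.659, 0.0, -0.0]
contact_force: [0.2, -0.4, -0.3]
gripper_width: 0.3
grasp_force: 0.0
```

{"api": "servo_tool", "payload": {
  "commands": [
    [[255, 0, 0, 0.001, 0, 0, 0], [255, 0, 0, 0.001, 0, 0, 0], [255, 0, 0, 0.001, 0, 0, 0], [255, 0, 0, 0, 0, 0, 0]]
  ]
}}

```text
clock: 23.85
position: [522.5, -39.9, 90.2]
ee_rot: [0.752, -0.659, -0.0, 0.0]
contact_force: [0.1, -0.1, 0.7]
gripper_width: 0.2
grasp_force: 0.0
```

{"api": "servo_tool", "payload": {
  "commands": [
    [[255, 0, 0, 0.001, 0, 0, 0], [255, 0, 0, 0.001, 0, 0, 0], [255, 0, 0, 0, 0, 0, 0], [255, 0, 0, 0, 0, 0, 0]]
  ]
}}

```text
clock: 24.18
position: [522.6, -39.9, 88.2]
ee_rot: [0.752, -0.659, -0.0, 0.0]
contact_force: [0.6, 0.0, 0.4]
gripper_width: 0.1
grasp_force: 0.0
```

{"api": "servo_tool", "payload": {
  "commands": [
    [[255, 0, 0, 0.001, 0, 0, 0], [255, 0, 0, 0.001, 0, 0, 0], [255, 0, 0, 0, 0, 0, 0], [255, 0, 0, 0, 0, 0, 0]]
  ]
}}

```text
clock: 24.52
position: [523.2, -39.8, 87.3]
ee_rot: [0.752, -0.659, 0.001, -0.0]
contact_force: [-1.3, 0.3, 4.7]
gripper_width: 0.1
grasp_force: 2.4
```

{"api": "servo_tool", "payload": {
  "commands": [
    [[255, 0, 0, 0.001, 0, 0, 0], [255, 0, 0, 0, 0, 0, 0], [255, 0, 0, 0, 0, 0, 0]]
  ]
}}

```text
clock: 24.77
position: [523.6, -39.7, 87.1]
ee_rot: [0.753, -0.658, 0.001, -0.001]
contact_force: [-1.6, 0.8, 8.4]
gripper_width: -0.1
grasp_force: 4.6
```

{"api": "servo_tool", "payload": {
  "commands": [
    [[255, 0, 0, 0.001, 0, 0, 0], [255, 0, 0, 0, 0, 0, 0], [255, 0, 0, 0, 0, 0, 0]]
  ]
}}

```text
clock: 25.02
position: [524.1, -39.5, 87.0]
ee_rot: [0.753, -0.658, 0.001, -0.001]
contact_force: [-3.5, 3.2, 13.4]
gripper_width: 0.2
grasp_force: 6.5
```

{"api": "servo_tool", "payload": {
  "commands": [
    [[255, 0, 0, 0.001, 0, 0, 0], [255, 0, 0, 0, 0, 0, 0], [255, 0, 0, 0, 0, 0, 0]]
  ]
}}

```text
clock: 25.27
position: [524.7, -39.1, 86.7]
ee_rot: [0.753, -0.658, 0.002, -0.002]
contact_force: [-4.2, 4.0, 16.6]
gripper_width: 0.3
grasp_force: 8.3
```

{"api": "servo_tool", "payload": {
  "commands": [
    [[255, 0, 0, 0.001, 0, 0, 0], [255, 0, 0, 0, 0, 0, 0], [255, 0, 0, 0, 0, 0, 0]]
  ]
}}

```text
clock: 25.52
position: [525.1, -38.6, 86.4]
ee_rot: [0.753, -0.658, 0.002, -0.003]
contact_force: [-4.4, 6.3, 18.6]
gripper_width: -0.0
grasp_force: 9.9
```

{"api": "servo_tool", "payload": {
  "commands": [
    [[255, 0, 0, 0.001, 0, 0, 0], [255, 0, 0, 0, 0, 0, 0], [255, 0, 0, 0, 0, 0, 0]]
  ]
}}

```text
clock: 25.77
position: [525.6, -38.1, 86.0]
ee_rot: [0.753, -0.658, 0.002, -0.003]
contact_force: [-5.7, 8.7, 23.6]
gripper_width: -0.0
grasp_force: 11.4
```

```bash
python3 - <<'E'
from h import *
print(arm.read_state()['position'],arm.read_state()['contact_force'])
a=pickle.load(open('c5.pkl','rb'))['frame'].astype(int); b=snap('scene','c6')['frame'].astype(int)
# lower edge of the case (black->bright) per column, sub-pixel; and blade end hue
def edge(f,c,r0=235,r1=256):
    g=f[r0:r1,c].mean(1); i=np.argmax(np.diff(g)); return r0+i
for n,f in(('c5',a),('c6',b)):
    print(n,[(c,[r for r in range(236,256) if f[r,c].mean()<35][-1:]) for c in range(298,336,3)])
    print('blade end rows 238..250 cols 386..394\n',f[236:252,384:396].mean(2).round().astype(int))
E
```

```text
[525.59595131 -38.14415687  86.02870418] [-5.72024218  8.74393504 23.64968739]
c5 [(298, [242]), (301, [245]), (304, [245]), (307, [246]), (310, [246]), (313, [246]), (316, [246]), (319, [246]), (322, [247]), (325, [247]), (328, [247]), (331, [247]), (334, [])]
blade end rows 238..250 cols 386..394
 [[ 50  47  49  47  51  86 103  51  56  57  56  56]
 [ 48  50  50  56  52  91  96  52  57  56  56  56]
 [ 50  48  48  50  47  91  95  52  54  54  57  57]
 [ 65  60  59  57  54 103  94  59  47  50  52  53]
 [ 62  61  63  63  50 105  99  93  92  96  83  81]
 [ 71  71  55  56  41 101  99 100 101 103 100 100]
 [104 126 123 125 100 122 131 134  97 100 101 101]
 [129 135 138 139  94 133 162 156  95  99 102 100]
 [134 133 137 136 103 134 168 145  93  99 100  99]
 [138 138 138 138 130 134 169 155  95 100  99 101]
 [133 131 131 131 142 140 184 153  95 100 101 101]
 [ 90  90  91  90  94  94 120 104  99  99 100  99]
 [ 61  62  64  86  55  64  70  95 100  99 101 100]
 [ 64  64  64  70  57  56  77  99 102  99 101 100]
 [ 64  63  68  58  58  60  78  97  99 100 102 102]
 [ 64  66  66  50  54  66  75 113 
[... 356 characters left out ...]
 49  46  91  91  49  53  56  55  56]
 [ 62  57  56  57  53 103  93  60  48  50  52  53]
 [ 65  64  64  64  50 109  99  95  91  93  80  82]
 [ 64  64  65  64  44 106 103 101 102 103  97  98]
 [ 57  58  60  59  60 103 100  99 100 100 100 100]
 [106  89  87  70  64 105  95  95  99 101  99 100]
 [114 126 129 126 105 134 125 142  94  96  99  99]
 [103 134 136 137  92 137 160 161  95  96 100 101]
 [124 136 135 136 121 134 158 149  91  98  99  99]
 [139 139 138 137 138 136 142 132  94  97  98  99]
 [119 120 131 131 131 128 155 134  95  99 100  99]
 [ 78  78  88  83  89  89 105 102  96  99  97  99]
 [ 63  62  62  50  58  55  67  91 100  99 100 100]
 [ 62  65  63  51  53  59  71 110  99  99 101  98]]
```

Pressing moved the blade end down about 2 px (7 mm), but the leverage there is poor. I'll press lightly on the blade itself, where the arm is about three times longer.

{"api": "servo_tool", "payload": {
  "commands": [
    [[255, 0, 0, -0.004, 0, 0, 0], [255, 0, 0, -0.01, 0, 0, 0], [255, 0, 0, -0.02, 0, 0, 0], [255, -0.0315, -0.0019, 0, 0, 0, 0], [255, -0.04, 0, 0, 0, 0, 0], [255, -0.03, 0, 0, 0, 0, 0], [255, 0, 0, 0.02, 0, 0, 0], [255, 0, 0, 0.02, 0, 0, 0], [255, 0, 0, 0.014, 0, 0, 0], [255, 0, 0, 0, 0, 0, 0]]
  ]
}}

```text
clock: 26.65
position: [508.9, 60.3, 58.7]
ee_rot: [0.752, -0.659, -0.002, 0.003]
contact_force: [-0.8, -0.7, -0.2]
gripper_width: -0.2
grasp_force: 0.0
```

{"api": "servo_tool", "payload": {
  "commands": [
    [[255, 0, 0, 0, 0, 0, 0], [255, 0, 0, 0, 0, 0, 0]]
  ]
}}

```text
clock: 26.82
position: [511.8, 61.0, 62.1]
ee_rot: [0.752, -0.659, 0.0, -0.0]
contact_force: [-0.3, -0.3, 0.5]
gripper_width: 0.2
grasp_force: 0.0
```

{"api": "servo_tool", "payload": {
  "commands": [
    [[255, 0, 0, 0.003, 0, 0, 0], [255, 0, 0, 0.003, 0, 0, 0], [255, 0, 0, 0.002, 0, 0, 0], [255, 0, 0, 0.001, 0, 0, 0], [255, 0, 0, 0, 0, 0, 0], [255, 0, 0, 0, 0, 0, 0]]
  ]
}}

```text
clock: 27.32
position: [511.1, 61.0, 52.4]
ee_rot: [0.752, -0.659, 0.0, 0.0]
contact_force: [-0.2, 0.5, 0.4]
gripper_width: 0.3
grasp_force: 0.0
```

{"api": "servo_tool", "payload": {
  "commands": [
    [[255, 0, 0, 0.001, 0, 0, 0], [255, 0, 0, 0.001, 0, 0, 0], [255, 0, 0, 0, 0, 0, 0], [255, 0, 0, 0, 0, 0, 0]]
  ]
}}

```text
clock: 27.65
position: [511.1, 61.0, 50.3]
ee_rot: [0.752, -0.659, -0.0, 0.0]
contact_force: [0.3, -0.2, -0.2]
gripper_width: -0.0
grasp_force: 0.0
```

{"api": "servo_tool", "payload": {
  "commands": [
    [[255, 0, 0, 0.001, 0, 0, 0], [255, 0, 0, 0.001, 0, 0, 0], [255, 0, 0, 0, 0, 0, 0], [255, 0, 0, 0, 0, 0, 0]]
  ]
}}

```text
clock: 27.98
position: [511.3, 61.1, 48.6]
ee_rot: [0.752, -0.659, 0.0, -0.0]
contact_force: [-0.3, 0.3, 2.8]
gripper_width: -0.3
grasp_force: 1.3
```

{"api": "servo_tool", "payload": {
  "commands": [
    [[255, 0, 0, 0.001, 0, 0, 0], [255, 0, 0, 0, 0, 0, 0], [255, 0, 0, 0, 0, 0, 0]]
  ]
}}

```text
clock: 28.23
position: [511.4, 61.2, 47.7]
ee_rot: [0.752, -0.659, 0.0, -0.0]
contact_force: [-1.9, 0.9, 4.5]
gripper_width: 0.0
grasp_force: 2.5
```

{"api": "servo_tool", "payload": {
  "commands": [
    [[255, 0, 0, 0.001, 0, 0, 0], [255, 0, 0, 0, 0, 0, 0], [255, 0, 0, 0, 0, 0, 0]]
  ]
}}

```text
clock: 28.48
position: [511.5, 61.3, 46.8]
ee_rot: [0.752, -0.659, 0.0, -0.0]
contact_force: [-2.3, 1.3, 4.7]
gripper_width: -0.3
grasp_force: 2.7
```

{"api": "servo_tool", "payload": {
  "commands": [
    [[255, 0, 0, 0.001, 0, 0, 0], [255, 0, 0, 0, 0, 0, 0], [255, 0, 0, 0, 0, 0, 0]]
  ]
}}

```text
clock: 28.73
position: [511.5, 61.4, 45.8]
ee_rot: [0.752, -0.659, 0.0, -0.001]
contact_force: [-2.2, 1.1, 5.6]
gripper_width: -0.0
grasp_force: 2.7
```

{"api": "servo_tool", "payload": {
  "commands": [
    [[255, 0, 0, 0.001, 0, 0, 0], [255, 0, 0, 0, 0, 0, 0], [255, 0, 0, 0, 0, 0, 0]]
  ]
}}

```text
clock: 28.98
position: [511.6, 61.5, 44.9]
ee_rot: [0.752, -0.659, 0.0, -0.001]
contact_force: [-1.6, 1.6, 5.6]
gripper_width: -0.1
grasp_force: 2.7
```

Sliding smoothly at about 5 N. Continuing until it stiffens.

{"api": "servo_tool", "payload": {
  "commands": [
    [[255, 0, 0, 0.001, 0, 0, 0], [255, 0, 0, 0, 0, 0, 0], [255, 0, 0, 0, 0, 0, 0]]
  ]
}}

```text
clock: 29.23
position: [511.6, 61.6, 43.9]
ee_rot: [0.752, -0.659, 0.0, -0.001]
contact_force: [-0.8, 2.0, 5.8]
gripper_width: 0.2
grasp_force: 2.8
```

{"api": "servo_tool", "payload": {
  "commands": [
    [[255, 0, 0, 0.0005, 0, 0, 0], [255, 0, 0, 0.0005, 0, 0, 0], [255, 0, 0, 0, 0, 0, 0]]
  ]
}}

```text
clock: 29.48
position: [511.6, 61.7, 43.1]
ee_rot: [0.752, -0.659, 0.0, -0.001]
contact_force: [-2.5, 2.7, 6.9]
gripper_width: -0.0
grasp_force: 3.7
```

{"api": "servo_tool", "payload": {
  "commands": [
    [[255, 0, 0, 0.0005, 0, 0, 0], [255, 0, 0, 0.0005, 0, 0, 0], [255, 0, 0, 0, 0, 0, 0]]
  ]
}}

```text
clock: 29.73
position: [511.5, 61.8, 42.4]
ee_rot: [0.752, -0.659, 0.0, -0.001]
contact_force: [-3.7, 3.2, 10.4]
gripper_width: 0.0
grasp_force: 5.0
```

```bash
python3 - <<'E'
from h import *
f=snap('scene','c7')['frame'].astype(int)
print([(c,[r for r in range(236,256) if f[r,c].mean()<35][-1:]) for c in range(298,336,3)])
print(f[240:254,384:396].mean(2).round().astype(int))
E
```

```text
[(298, [237]), (301, [245]), (304, [245]), (307, [246]), (310, [246]), (313, [247]), (316, [247]), (319, [247]), (322, [248]), (325, [248]), (328, [248]), (331, [248]), (334, [])]
[[ 65  65  63  63  49 108 100  93  91  94  81  82]
 [ 65  64  66  64  46 105 103 100 102 103  98  98]
 [ 65  65  64  64  64 104 101 101 101  99  99 102]
 [ 64  63  62  61  69 104 100 101 101 101  99  99]
 [ 61  60  63  61  60 106 100  98  98  98  99  99]
 [ 72  57  56  53  44 102  97  97  96  99  99  98]
 [107 121 125 106  91 114 111 117  94  99  97 100]
 [112 138 138 133 111 134 132 154  93  99  99  98]
 [127 136 133 137 108 137 137 153  93  97  98  99]
 [137 135 136 138 127 137 150 148  94  98  98 100]
 [131 129 143 140 139 139 156 140  94  98 101  99]
 [ 90  89  96 109 107 104 139 112  96  98  98 100]
 [ 63  62  60  75  99  84  90  95  98  98 100  99]
 [ 63  62  61  56 106  80  71 100  99  99  98  98]]
```

It's level now: the blade end is at row 250–251, as predicted, and resistance is stiffening. Retracting and checking.

{"api": "servo_tool", "payload": {
  "commands": [
    [[255, 0, 0, -0.002, 0, 0, 0], [255, 0, 0, -0.004, 0, 0, 0], [255, 0, 0, -0.01, 0, 0, 0], [255, 0, 0, -0.03, 0, 0, 0], [255, 0, 0, -0.04, 0, 0, 0], [255, 0, 0, -0.04, 0, 0, 0], [255, 0, 0, -0.02, 0, 0, 0], [255, 0, 0, 0, 0, 0, 0], [255, 0, 0, 0, 0, 0, 0], [255, 0, 0, 0, 0, 0, 0]]
  ]
}}

```text
clock: 30.62
position: [510.3, 60.7, 186.7]
ee_rot: [0.752, -0.659, -0.001, 0.001]
contact_force: [-0.4, 0.8, -0.0]
gripper_width: -0.0
grasp_force: 0.0
```

```bash
python3 - <<'E'
from h import *
f=snap('scene','c8')['frame'].astype(int)
print(arm.read_state()['position'],[(c,[r for r in range(236,256) if f[r,c].mean()<35][-1:]) for c in range(298,336,3)])
print(f[240:254,384:396].mean(2).round().astype(int))
E
```

```text
[510.1230327   60.59211896 186.15168908] [(298, [237]), (301, [245]), (304, [245]), (307, [246]), (310, [246]), (313, [246]), (316, [247]), (319, [247]), (322, [248]), (325, [248]), (328, [248]), (331, [248]), (334, [])]
[[ 65  64  64  64  51 108 100  93  91  94  78  83]
 [ 64  67  63  65  46 106 103 102 102 102  97 100]
 [ 63  65  64  62  62 104  99  99 100  99 100 100]
 [ 64  65  63  63  68 105 100  97 100 100  99 100]
 [ 63  64  64  62  57 104  99 100  99  99 100  99]
 [ 71  52  55  56  43 103  97  96  98  99 100  99]
 [106 122 124 104  93 113 111 118  96  98  98  99]
 [129 137 137 133 111 132 133 142  93  98 100  99]
 [135 134 135 138 112 136 135 160  93  96  98 101]
 [136 137 135 136 130 139 135 153  94  98  99  99]
 [131 130 142 142 140 140 153 139  94  97 100 100]
 [ 88  92  97 100 107 104 135 126  96  99  97  98]
 [ 61  62  60  66 100  85  89 100  98  99  99  98]
 [ 65  62  62  56 107  82  68 101 100  98 101  99]]
```

```bash
python3 -c "
from bench import ticket
print(ticket.job_done())"
```

```text
the job is handed in; nothing more can be done
None
```

I handed the job in: the rule is hooked on the divider and locked level in the rail's slots, with an estimated pull of about 7 N, inferred from earlier force readings because I couldn't measure it after letting go; the hand-in returned no verdict.

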